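# Gauge a ferrule, jar it, and leave the jar under its inner lid

## Robot

A 6-joint arm with a two-finger parallel gripper is mounted at the origin on the work surface. World frame = base frame: x ahead of the robot, y to its left, z up, the work surface at z = 0. Lengths are in m, angles in rad, forces in N, time in s.
With the tool pointing down it reaches from about 0.3 to 0.825 m from the base axis. Payload 5.4 kg.
Tool frame: the origin (TCP) lies at the very end of the fingers, on their centre line; the grasp point (between the pads) lies 19 mm behind it; z points along the fingers, y is the line along which they close (so a half turn about z gives the same grasp; the last joint's range is limited). The gripper opens to 92 mm and grips with 3 to 60 N. Pads are 20 mm wide; open, the fingers measure 128 mm over their backs; the gripper's body (75 mm by 189 mm) begins 69 mm behind the grasp point.
Start: joints at [1.099, 0.158, 1.597, -0, 1.386, -0.21], TCP at [0.149, 0.555, 0.215] pointing down, gripper open.
Joint ranges: [-2.91, 2.91], [-0.94, 2.29], [0.18, 2.7], [-1.29, 4.43], [0.17, 2.64], [-3, 3]. Speed limits (rad/s): [2.57, 2.57, 3.14, 3.14, 3.14, 3.14].

## Interface

Orientations are given as a rotation vector (axis times angle).
In Python, from workcell import bot gives the robot as it stands. Calls block until the motion is done:
- bot.goto(position, orientation): joint-space move of the TCP to a pose.
- bot.line_to(position, rot=None, max_speed=0.15): straight line of the TCP; rot=None keeps the orientation; max_speed is the mean speed in m/s.
- bot.set_joints(angles): joint-space move.
- bot.set_gripper(opening, newtons=None): opening from 0.0 (shut) to 1.0 (fully open); newtons is the grip in N (None keeps the last); returns when the fingers have stopped.
- bot.hold(seconds).
- bot.inverse_kinematics(position, orientation): joint angles nearest the present ones, or None.
- bot.read_camera(name): name is "scene" or "top" or "wrist"; returns a dict with "pixels" (384x512x3 uint8, blue, green, red), "fx", "fy", "cx", "cy" (pixels), "R" (3x3) and "t" (3): a world point X has camera coordinates R X + t. Camera axes: x right, y down, z forward; pixel columns grow to the right and rows downward; lengths in m; the calibration is good to about 2 mm. A picture is of the moment at which its call begins. There is no depth.
A pose or a line that the arm cannot do raises bot.MotionError and nothing moves.
- bot.job_done(): hands the job in; it is judged then, once.
Readings, each from a call of its own:
- bot.current_clock(): time.
- bot.current_joints(): joint angles.
- bot.current_joint_vel(): joint speeds.
- bot.current_effort(): joint torques, N m.
- bot.current_ee_pos(): TCP position.
- bot.current_tool_rot(): TCP orientation.
- bot.current_contact_force(): force on the tool from outside, world axes, zero at the start.
- bot.current_ft_torque(): the same for the moment, N m.
- bot.current_opening(): opening from 0.0 (shut) to 1.0 (fully open).
- bot.current_grip_force(): force on a finger pad.
Only numpy, scipy, OpenCV 4.12 (cv2) and the standard library are available. Lean on these libraries where they do the work, as an engineer would, in place of code of your own. Each camera call takes 0.05 s, during which the arm holds its last target. There are 200 camera calls.

## Task

Two brass loupe-handle ferrules stand on the table: slide the one that fits fully home on the steel gauge pin to prove it, then drop it into the open green jar, and leave the other ferrule out on the table. Next take up the white lid by its knob with the loose steel band riding on it, lower the two together onto the jar until the lid sits squarely home in the mouth, and let go of the knob. Then take hold of the band by its sides and lift it off alone, straight up, leaving the lid seated and undisturbed, and finish while still holding the band, roughly level and still, higher than the top of the lid's knob and touching nothing else; do not topple or shove the jar, and leave the other things on the table where they are.

Things in the scene. Friction and masses are not known exactly. Their poses are not given: they have to be found in the camera images.
- jar: Open straight-sided green glass jar, loose, about 350 g, 60 mm across and 70 mm high with a cork pad on its floor; its neck (the top 24 mm) is 56 mm across outside and 47 mm inside; the inner floor is 6 mm up. Origin at the centre of its underside, z up.
- jar_mouth (a point): Centre of the jar's mouth, level with its rim (70 mm above the jar's origin).
- lid: White milk-glass inner lid, 75 g, 45 mm high; origin at the centre of its underside, z up. From the bottom: plug 43 mm across (foot 39) to 11 mm, disc 58 mm across from 11 to 15 mm whose underside rests on the jar's rim, shoulder 43 mm across to 19 mm, round knob 22 mm across to 45 mm. Starts standing on the table. Seated, its origin is 11 mm below the rim, the knob's top 104 mm above the table.
- band: Outer lid: loose steel slip-on band (nothing screws), 67 mm across, 16 mm high, 35 g; skirt 62 mm inside, 2 mm flat top ring with a 46 mm hole. Origin at the centre of its lower edge, z up. Starts nested: its ring rests on the lid's disc, knob and shoulder stand up through its hole, its origin 1 mm above the lid's; the lid lifted by its knob carries it along. On the jar it hangs around the neck.
- ferrule_wide: Brass tube, 22 mm across, 32 mm high, bore 13 mm: the one that fits the gauge pin. About 65 g, loose, standing upright. Origin at the centre of its underside, z up.
- ferrule_narrow: Brass tube of the same outside (22 mm across, 32 mm high) but with an 8 mm bore, so that it stops near the tip of the gauge pin. About 85 g, loose, standing upright. Origin at the centre of its underside.
- gauge: Fixed pin gauge: dark round steel base 50 mm across and 18 mm high with an upright ground steel pin in its centre, 10 mm thick, standing 26 mm above the base (its top 44 mm above the table), the last 4 mm tapered to 5 mm. Origin at the centre of the underside.
- gauge_seat (a point): Foot of the gauge pin, at the centre of the base's top face (18 mm above the table): a ferrule fully home rests its underside here.
- loupe: Bystander: magnifier lying down, lens ring 54 mm across towards its own -y, horn grip towards its +y, 154 mm long overall, 19 mm high; origin on the table under it, 112 mm from the grip's end.
- watch_head: Bystander: chrome watch head without its strap, 42 mm across, 11 mm high; origin at the centre of its underside.
- tweezers: Bystander: steel tweezers lying along their own x, 127 mm long, 7 mm high; origin at mid-length.
- case_back: Bystander: round steel watch case back, 36 mm across, 5 mm high; origin at the centre of its underside.
- screwdriver: Bystander: small brass screwdriver lying along its own x, 105 mm long, 13 mm high; origin at mid-length.
- resin_strap: Bystander: rigid curved navy resin watch strap standing on its edge along its own x, 130 mm long, 22 mm high; origin near mid-length.
- hammer: Bystander: small watchmaker's hammer lying along its own x, 141 mm long, 12 mm high, head towards +x; origin at mid-length.
Things that resemble listed ones, but are neither listed nor needed, are in the scene too. Leave any red look-alike of the gauge alone.

How it is judged:
By the outcome, as a careful person would: the job done as asked, in the order asked, and still so for the second after the job is handed in, while the arm keeps its last pose, push and grip.
It also fails if it takes over 64 s, if anything falls off the work surface, if the arm or the gripper's body presses on something with over 40 N, if the wrist force passes 120 N, or if a joint passes its speed limit or range.

## Working session

There is one attempt and no reset: what is moved stays moved. The work goes in short steps, each a Python script; the robot and the scene stay as the last script left them, time stands still between calls to the robot, and variables do not carry over. Pictures are saved under pics/ and viewed, at most 10 in all, crops included, and the job is handed in when it is done.

```bash
ls; mkdir -p pics; cat > h.py <<'E'
import numpy as np, cv2
from workcell import bot
from scipy.spatial.transform import Rotation as Ro
def cam(n): return bot.read_camera(n)
def ray(c,u,v,z):
    R=np.array(c["R"]);t=np.array(c["t"]);o=-R.T@t
    d=R.T@np.array([(u-c["cx"])/c["fx"],(v-c["cy"])/c["fy"],1]);return o+d*(z-o[2])/d[2]
def proj(c,X):
    p=np.array(c["R"])@np.array(X)+np.array(c["t"]);return c["fx"]*p[0]/p[2]+c["cx"],c["fy"]*p[1]/p[2]+c["cy"]
def down(yaw): # tool z down, tool y axis at world angle yaw
    y=np.array([np.cos(yaw),np.sin(yaw),0]);z=np.array([0,0,-1.]);x=np.cross(y,z)
    return Ro.from_matrix(np.c_[x,y,z]).as_rotvec()
E
python3 - <<'E'
from h import *
import pickle
d={n:cam(n) for n in("scene","top","wrist")}
pickle.dump(d,open("c0.pkl","wb"))
for n,c in d.items():
    R=np.array(c["R"]);print(n,c["fx"],c["cx"],-R.T@np.array(c["t"]),R[2])
    cv2.imwrite(f"pics/{n}0.png",c["pixels"])
print(bot.current_tool_rot(),bot.current_clock(),down(0))
for n in("top","scene"):cv2.imwrite(f"pics/{n}0b.png",cv2.resize(d[n]["pixels"],(800,600),interpolation=cv2.INTER_CUBIC))
E
```

```text
pics
scene 363.3457712680039 256.8613391611319 [1.11350506 0.27942868 0.54698827] [-0.67680306 -0.39960258 -0.61826807]
top 387.7609620078104 255.8184046623203 [ 0.39641259 -0.03618503  1.04828553] [ 0.19161286  0.00207917 -0.98146838]
wrist 280.6323456868215 250.8589517499645 [0.07070154 0.57490306 0.38471446] [ 0.27243492 -0.0739893  -0.95932518]
[-4.10029977e-01 -3.11422087e+00  2.14259065e-03] 0.15 [2.22144147 2.22144147 0.        ]
```

View pics/top0b.png

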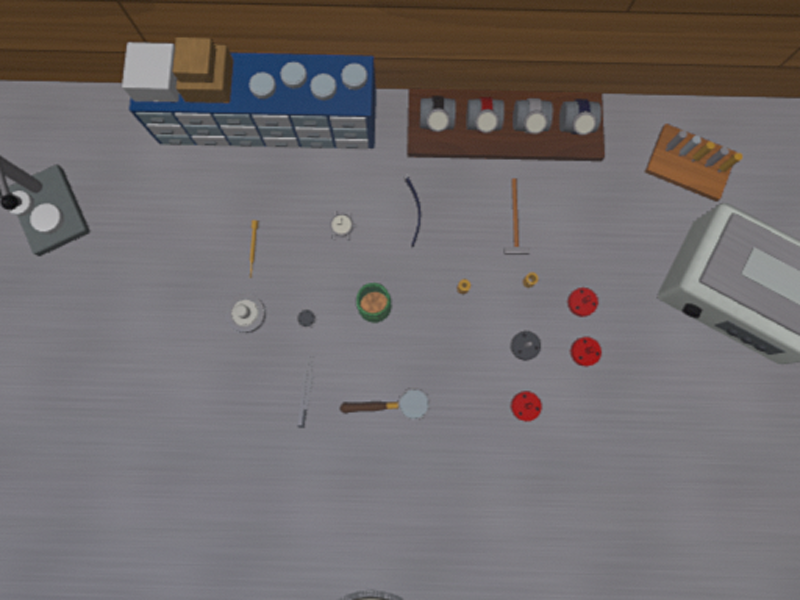

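View pics/scene0b.png

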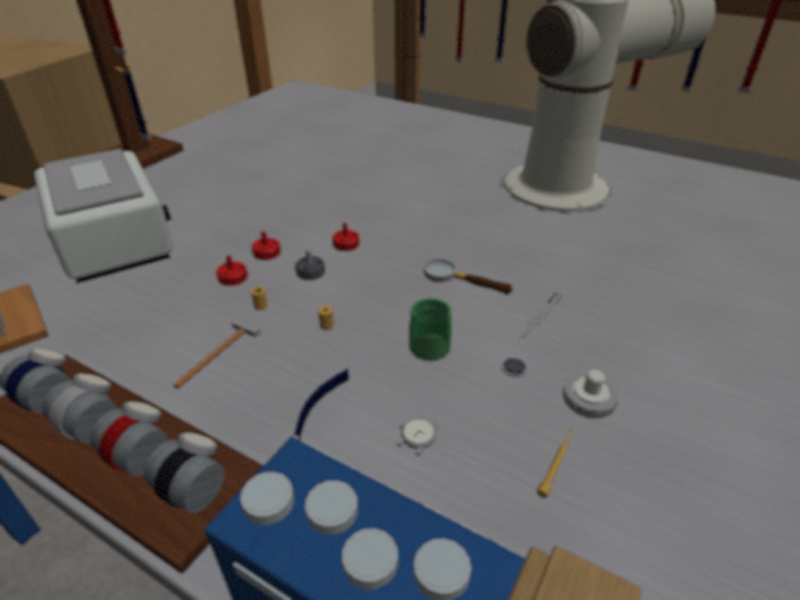

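Top view (800x600): the jar is at (374,302), the lid with the band at (246,314), the ferrules at (464,286) and (531,280), the dark gauge at (526,345), and red look-alikes at (583,302), (586,351) and (526,406). The scene view agrees. Next I'll measure these and enlarge the ferrules and gauge.

```bash
python3 - <<'E'
from h import *
import pickle
d=pickle.load(open("c0.pkl","rb"));c=d["top"];im=c["pixels"];s=512/800
hsv=cv2.cvtColor(im,cv2.COLOR_BGR2HSV)
def comps(m,name,amin=15):
    n,l,st,ce=cv2.connectedComponentsWithStats(m.astype(np.uint8))
    for i in range(1,n):
        x,y,w,h,a=st[i]
        if a>=amin and 120<y and y<300 and 130<x<400: print(name,st[i],ce[i].round(1),ray(c,*ce[i],0.0).round(3))
H,S,V=[hsv[...,i].astype(int) for i in range(3)]
comps((H>35)&(H<85)&(S>80),"green")
comps((H>15)&(H<30)&(S>110)&(V>60),"brass")
comps((S<60)&(V<80),"dark")
comps((S<40)&(V>165),"white")
a=cv2.resize(im[165:235,280:400],(800,466),interpolation=cv2.INTER_CUBIC)
cv2.imwrite("pics/crop1.png",a)
E
```

```text
green [229 181  21  24 118] [238.8 192.1] [0.59  0.013 0.   ]
brass [160 141   5  27  67] [161.8 153.1] [0.697 0.232 0.   ]
brass [335 175   9   9  51] [339.4 178.6] [ 0.635 -0.265  0.   ]
brass [293 179   8   9  51] [296.6 182.7] [ 0.62  -0.146  0.   ]
brass [247 258   8   4  25] [250.  259.3] [ 0.409 -0.023  0.   ]
dark [191 199  10  10  44] [195.6 203.6] [0.556 0.13  0.   ]
dark [327 212  19  19 242] [336.1 220.9] [ 0.517 -0.253  0.   ]
white [213 138  11  11  83] [218.1 143.3] [0.729 0.075 0.   ]
white [149 193  15  15  92] [156.5 200.1] [0.563 0.237 0.   ]
```

View pics/crop1.png

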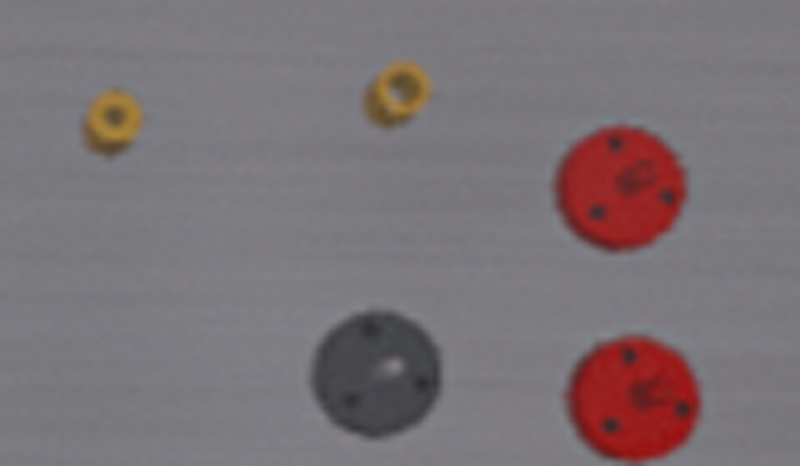

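The crop names the candidates. The ferrule at top px (340,178) has the wide bore, so it is the one that fits; (297,182) has the small bore. The dark base with the steel pin at (336,221) is the gauge, and the red ones are decoys. I'll look from near with the wrist camera.

```bash
cat >> h.py <<'E'
Y=np.pi/2
def go(p,yaw=Y): bot.goto(list(p),down(yaw))
def shot(name,fn,box=None,scale=1.5):
    c=cam(name);im=c["pixels"]
    import pickle;pickle.dump(c,open(f"{fn}.pkl","wb"))
    if box: im=im[box[1]:box[3],box[0]:box[2]]
    cv2.imwrite(f"pics/{fn}.png",cv2.resize(im,None,fx=scale,fy=scale,interpolation=cv2.INTER_CUBIC));return c
E
python3 - <<'E'
from h import *
import pickle
c=pickle.load(open("c0.pkl","rb"))["top"]
print("wide top",ray(c,340.6,178.2,.032),"narrow",ray(c,297.3,182.6,.032),"gauge",ray(c,336.5,220.9,.018))
q=bot.inverse_kinematics([.555,-.26,.19],down(Y)),bot.inverse_kinematics([.555,-.26,.19],down(-Y));print(q)
go([.555,-.26,.19]);print(bot.current_joints(),bot.current_clock(),bot.current_ee_pos())
shot("wrist","w1")
E
```

```text
wide top [ 0.62853898 -0.2610536   0.032     ] narrow [ 0.61383829 -0.14477713  0.032     ] gauge [ 0.51484473 -0.25090891  0.018     ]
(array([-0.63500852,  0.27321504,  1.51247591,  0.        ,  1.3559017 ,
       -2.20580485]), array([-6.35008520e-01,  2.73215040e-01,  1.51247591e+00, -4.44089210e-16,
        1.35590170e+00,  9.35787807e-01]))
[-6.33884204e-01  2.73104811e-01  1.51256534e+00  1.74265170e-04
  1.35592900e+00 -2.20570274e+00] 3.3417 [ 0.55529242 -0.25930811  0.19002181]
```

View pics/w1.png

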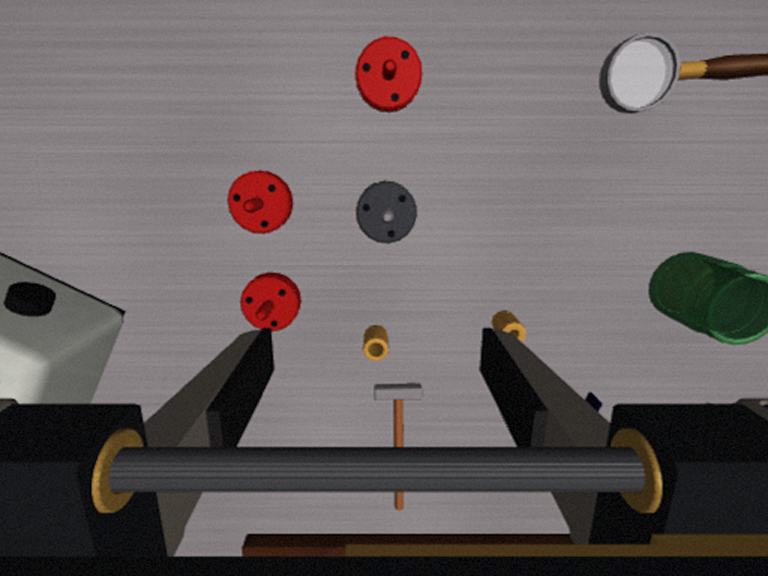

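The wrist view shows the wide ferrule's top at (375,348), its bore clearly open, the dark gauge at (386,211) with its pin tip at about (388,215), and the narrow ferrule at (512,330). I'll measure the ferrule and pin by mask here.

```bash
cat >> h.py <<'E'
def blobs(m,box,amin=20):
    x0,y0,x1,y1=box;mm=np.zeros(m.shape,np.uint8);mm[y0:y1,x0:x1]=m[y0:y1,x0:x1]
    n,l,st,ce=cv2.connectedComponentsWithStats(mm)
    return sorted([(st[i][4],st[i][:4],ce[i],(l==i)) for i in range(1,n) if st[i][4]>=amin],key=lambda b:-b[0])
def hsv(c): return [a.astype(int) for a in cv2.split(cv2.cvtColor(c["pixels"],cv2.COLOR_BGR2HSV))]
E
python3 - <<'E'
from h import *
import pickle
c=pickle.load(open("w1.pkl","rb"));H,S,V=hsv(c)
br=(H>12)&(H<30)&(S>90)
for b in blobs(br,(225,205,290,250)):print(b[:3],"mid",ray(c,*b[2],.016))
a=blobs(br,(225,205,290,250))[0]
# bottom circle/top circle: edges of silhouette along image vertical (radial) direction
g=blobs((S<45)&(V<85),(225,110,290,170))[0];cn=cv2.findContours(g[3].astype(np.uint8),0,2)[0]
e=cv2.fitEllipse(max(cn,key=cv2.contourArea));print("gauge base",e,ray(c,*e[0],.017))
p=blobs((V>110),(250,133,268,152),3);print([(q[:3],ray(c,*q[2],.042)) for q in p])
for k,z in (((.6285,-.261,.032),0),((.6285,-.261,0),0)):print(proj(c,k))
cv2.imwrite("pics/f.png",cv2.resize(c["pixels"][115:250,220:300],None,fx=4.4,fy=4.4,interpolation=cv2.INTER_CUBIC))
E
```

```text
(np.int32(331), array([242, 217,  17,  24], dtype=int32), array([250.14501511, 228.52567976])) mid [ 0.63104325 -0.26087332  0.016     ]
gauge base ((257.1141052246094, 140.92832946777344), (39.396331787109375, 40.567020416259766), 1.5541973114013672) [ 0.51472317 -0.25245059  0.017     ]
[((np.int32(19), array([256, 142,   5,   5], dtype=int32), array([258.        , 144.36842105])), array([ 0.51566447, -0.25199284,  0.042     ]))]
(np.float64(250.02516941515475), np.float64(231.9139979067711))
(np.float64(250.07475061899316), np.float64(222.0365895846801))
```

View pics/f.png

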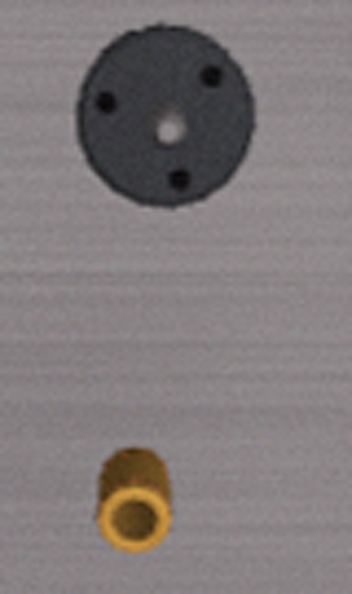

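Top and wrist agree: wide ferrule (0.630,-0.261), pin (0.515,-0.252). Grasping.

```bash
python3 - <<'E'
from h import *
bot.set_gripper(0.55,15)
go([.630,-.261,.06]); bot.line_to([.630,-.261,.007])
bot.set_gripper(0.0,15); print(bot.current_opening(),bot.current_grip_force(),bot.current_ee_pos())
bot.line_to([.630,-.261,.085]); print(bot.current_opening())
bot.line_to([.5152,-.252,.085]); print(bot.current_ee_pos(),bot.current_clock())
c=shot("wrist","w2",(130,60,400,330),2.2)
print(proj(c,(.5152,-.252,.044)),proj(c,(.5152,-.252,.11)),proj(c,(.5152,-.252,.078)))
E
```

```text
0.22772941114334672 15.000413412053604 [ 0.63033637 -0.26111134  0.00759406]
0.2260854034783584
[ 0.51566638 -0.25211153  0.08487137] 7.425
(np.float64(251.96181500602805), np.float64(210.46854700469223)) (np.float64(252.45347140942602), np.float64(250.9876178916793)) (np.float64(252.17486961868585), np.float64(228.02709987498562))
```

View pics/w2.png

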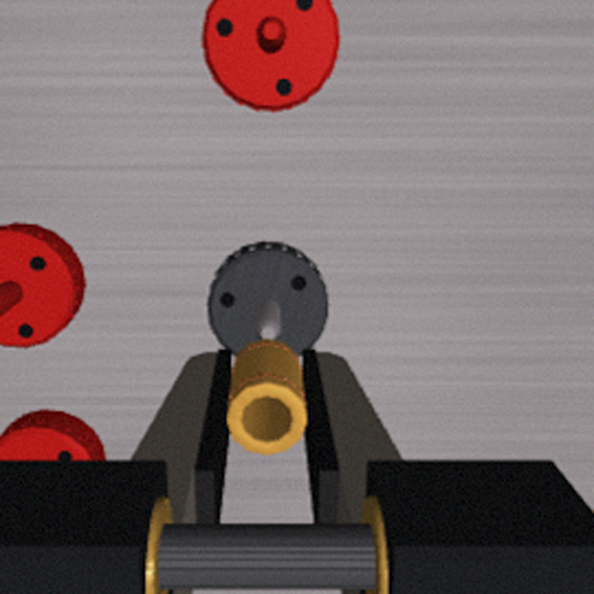

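The ring top is at px (251,250) against a predicted (252,251), and the pin tip at (252,210) against (252,210.5). They are aligned within 1 mm, so I'll lower it.

```bash
python3 - <<'E'
from h import *
x,y=.5152,-.252
f0=np.array(bot.current_contact_force())
for z in (.055,.045,.035,.029,.027,.0258,.025,.0243):
    bot.line_to([x,y,z],max_speed=.05)
    f=np.array(bot.current_contact_force())-f0;p=bot.current_ee_pos();print(z,p[2].round(4),f.round(2))
    if f[2]>6: break
bot.set_gripper(.5); print(bot.current_opening(),bot.current_clock())
bot.line_to([x,y,.075],max_speed=.1)
c=shot("wrist","w3",(130,60,400,330),2.2)
print(proj(c,(x,y,.05)),proj(c,(x,y,.018)))
H,S,V=hsv(c);b=blobs((H>12)&(H<30)&(S>90),(200,150,300,250))[0];print(b[:3])
E
```

```text
0.055 0.0551 [-0.35  0.05  0.59]
0.045 0.0445 [-0.81  1.48  0.33]
0.035 0.0345 [-1.66  0.06 -0.14]
0.029 0.0285 [-1.02  0.78 -0.13]
0.027 0.0269 [-0.62 -0.37 -0.32]
0.0258 0.0258 [-0.19 -0.08 -0.17]
0.025 0.0256 [-2.06  2.2   5.57]
0.0243 0.0255 [-4.06  3.57 10.56]
0.500084237783651 10.7333
(np.float64(251.69634809781437), np.float64(219.00055973150765)) (np.float64(251.55843807071284), np.float64(204.70226288575935))
(np.int32(798), array([236, 193,  30,  39], dtype=int32), array([250.51503759, 212.17293233]))
```

View pics/w3.png

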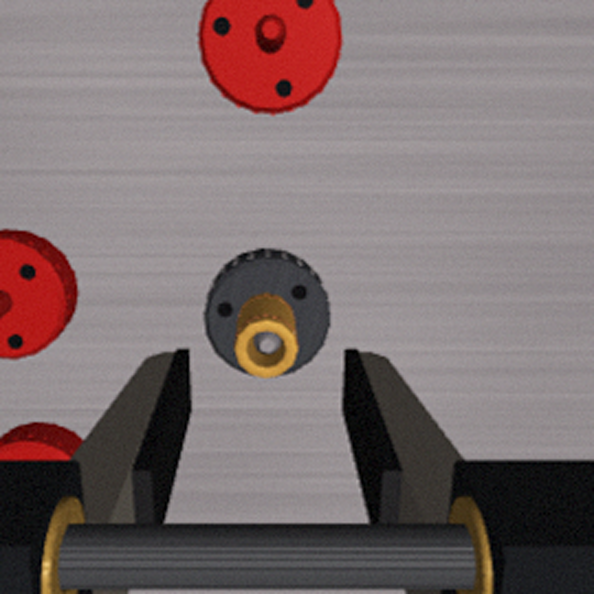

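The ferrule sits fully home: it stopped at 25.5 mm with 10 N, as expected, and the pin tip shows inside the bore at crop (268,345). Regrip, then carry it to the jar and look at the mouth.

```bash
python3 - <<'E'
from h import *
x,y=.5152,-.252
bot.line_to([x,y,.029],max_speed=.1); bot.set_gripper(0,15); print(bot.current_opening())
bot.line_to([x,y,.14]); go([.52,.012,.16]); print(bot.current_opening(),bot.current_clock())
c=shot("wrist","w4"); H,S,V=hsv(c)
t=cam("top");import pickle;pickle.dump(t,open("t4.pkl","wb"))
b=blobs((H>35)&(H<90)&(S>70),(0,0,512,384))[0];print(b[:3])
print(proj(c,(.58,.012,.07)),proj(c,(.58,.012,0)),bot.current_ee_pos())
E
```

```text
0.23081371756862099
0.22662159213707328 14.4667
(np.int32(475), array([229, 201,  45,  24], dtype=int32), array([250.93263158, 210.36842105]))
(np.float64(252.586617216398), np.float64(248.54751610416025)) (np.float64(252.25706794589732), np.float64(221.84454892144498)) [0.52018296 0.01063719 0.1597478 ]
```

View pics/w4.png

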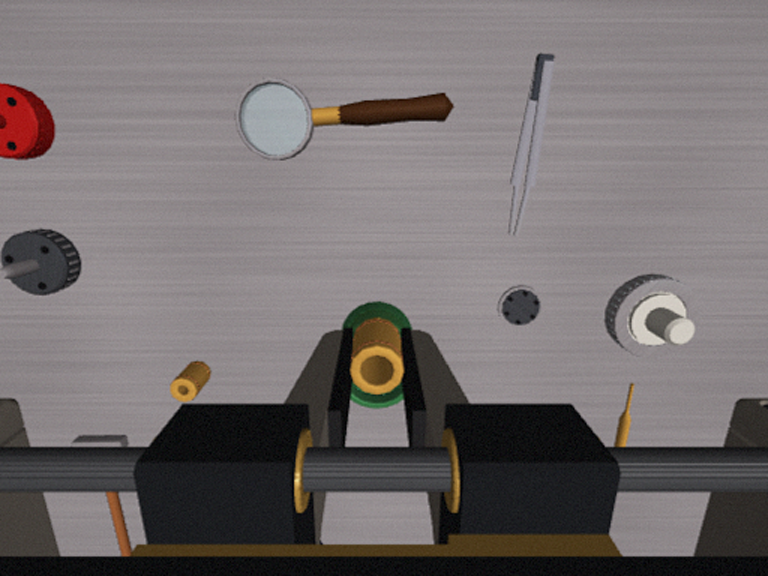

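```bash
python3 - <<'E'
from h import *
import pickle
for fn in("w4","t4"):
    c=pickle.load(open(fn+".pkl","rb"));P=c["pixels"].astype(int)
    g=P[...,1]-np.maximum(P[...,0],P[...,2])>8
    box=(200,180,310,290) if fn=="w4" else (215,165,265,225)
    b=blobs(g,box);x,y,w,h=np.concatenate([[np.where(g[box[1]:box[3],box[0]:box[2]])[1].min()+box[0]],[0,0,0]]) if 0 else b[0][1]
    m=np.zeros_like(g);m[box[1]:box[3],box[0]:box[2]]=g[box[1]:box[3],box[0]:box[2]]
    m=cv2.medianBlur(m.astype(np.uint8),3);yy,xx=np.where(m);print(fn,xx.min(),xx.max(),yy.min(),yy.max())
    u=(xx.min()+xx.max())/2+.5
    if fn=="w4": print(" far rim->jx",ray(c,u,yy.max()+.5,.07)[:2]-[.028,0]," near base->jx",ray(c,u,yy.min()-.5,0)[:2]+[.03,0],"near body top",ray(c,u,yy.min()-.5,.046)[:2]+[.03,0])
    else: print(" far rim->jx",ray(c,u,yy.min()-.5,.07)[:2]-[.028,0]," near base->jx",ray(c,u,yy.max()+.5,0)[:2]+[.03,0])
E
```

```text
w4 228 274 201 272
 far rim->jx [0.58024924 0.01088172]  near base->jx [0.58136194 0.01103335] near body top [0.56578846 0.01092673]Traceback (most recent call last):
  File "<stdin>", line 7, in <module>
IndexError: list index out of range
```

Jar at (0.581,0.011), consistent from the rim edge and the base edge. Drop the ferrule, then look back into the mouth and at the lid.

```bash
python3 - <<'E'
from h import *
import pickle
x,y=.581,.011
bot.line_to([x,y,.13]); bot.line_to([x,y,.075],max_speed=.1); bot.hold(.1)
bot.set_gripper(.42); bot.hold(.3)
bot.line_to([x,y,.13]); bot.line_to([.50,.10,.19],max_speed=.25); bot.set_gripper(1.)
print(bot.current_clock(),bot.current_ee_pos())
c=shot("wrist","w5"); 
P=c["pixels"].astype(int);g=P[...,1]-np.maximum(P[...,0],P[...,2])>8
m=cv2.medianBlur(g.astype(np.uint8),3);b=blobs(m,(0,100,512,384))[0];print(b[:3],proj(c,(x,y,.07)))
E
```

```text
18.825 [0.50001846 0.10002496 0.19004409]
(np.int32(1435), array([166, 208,  42,  65], dtype=int32), array([189.43554007, 237.0271777 ])) (np.float64(174.57379282906652), np.float64(252.1545726728562))
```

View pics/w5.png

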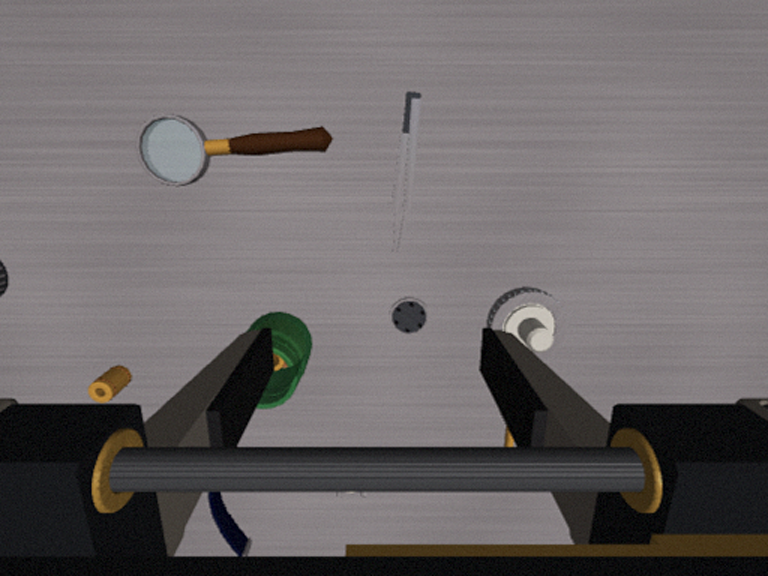

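The ferrule is inside the jar, its ring visible at (278,362). The lid's knob top is at (540,340). Next I'll hover in line with the lid and measure it numerically by its edges.

```bash
cat >> h.py <<'E'
def lidmeas(c,x,y,base=0):
    H,S,V=hsv(c);u,v=map(int,proj(c,(x,y,base+.03)))
    b=blobs((S<40)&(V>140),(u-50,v-55,u+50,v+55))[0];X,Y0,w,h=b[1]
    m=b[3];yy,xx=np.where(m)
    low=xx[yy>yy.max()-6];uk=(low.min()+low.max())/2; us=X+(w-1)/2
    print("white",b[:3],"knob x",ray(c,uk,Y0+h-.5,base+.045)[0]-.011,"shoulder x",ray(c,us,Y0-.5,base+.019)[0]+.0215,
      "knob y",ray(c,uk,Y0+h-7,base+.045)[1],"shoulder y",ray(c,us,Y0+h/3,base+.019)[1],
      "shoulder w",w, "knob w px",low.max()-low.min()+1)
def jarmeas(c,x,y):
    P=c["pixels"].astype(int);g=P[...,1]-np.maximum(P[...,0],P[...,2])>8
    u,v=map(int,proj(c,(x,y,.04)))
    m=cv2.medianBlur(g.astype(np.uint8),3);b=[k for k in blobs(m,(u-60,v-60,u+60,v+60))];m=np.any([k[3] for k in b],0)
    yy,xx=np.where(m);u=(xx.min()+xx.max())/2
    print("jar px",xx.min(),xx.max(),yy.min(),yy.max(),"x rim",ray(c,u,yy.max()+.5,.07)[0]-.028,"x base",ray(c,u,yy.min()-.5,0)[0]+.03,"y",ray(c,u,yy.max()-15,.06)[1])
E
python3 - <<'E'
from h import *
import pickle
c=pickle.load(open("w5.pkl","rb"));p=ray(c,360,226.7,.045);print(p)
bot.line_to([p[0]-.06,p[1],.16],max_speed=.25)
c=shot("wrist","w6",(110,60,380,330),2.2);lidmeas(c,p[0],p[1]);print(bot.current_ee_pos(),bot.current_clock())
H,S,V=hsv(c);u,v=map(int,proj(c,(p[0],p[1],.03)));print(u,v)
E
```

```text
[0.56016886 0.23270874 0.045     ]
white (np.int32(891), array([233, 209,  39,  37], dtype=int32), array([252.29741863, 227.10549944])) knob x 0.5592257675504672 shoulder x 0.5568934847386091 knob y 0.2325394707770385 shoulder y 0.23261998645179327 shoulder w 39 knob w px 25
[0.50059427 0.23162964 0.16040685] 19.6167
252 231
```

```bash
python3 - <<'E'
from h import *
bot.line_to([.521,.011,.16],max_speed=.3); c=cam("wrist"); jarmeas(c,.581,.011)
import pickle;pickle.dump(c,open("w7.pkl","wb"))
lx,ly=.5582,.2326
bot.set_gripper(.55,25);bot.line_to([lx,ly,.10],max_speed=.25);bot.line_to([lx,ly,.0228],max_speed=.08)
print("pre",bot.current_contact_force().round(2) if hasattr(bot.current_contact_force(),'round') else bot.current_contact_force())
bot.set_gripper(0,25);print(bot.current_opening(),bot.current_grip_force(),bot.current_ee_pos())
bot.line_to([lx,ly,.05],max_speed=.05);bot.line_to([lx,ly,.16],max_speed=.12)
c=cam("wrist");pickle.dump(c,open("w8.pkl","wb"));e=bot.current_ee_pos();print(bot.current_opening(),e,bot.current_contact_force(),bot.current_clock())
lidmeas(c,lx,ly,e[2]-.0228)
E
```

```text
jar px 224 277 201 271 x rim 0.5800589451524627 x base 0.5822687278106906 y 0.010287508425021435
pre [ 0.15 -0.64 -0.1 ]
0.2240560989587344 24.999392535228253 [0.55832826 0.23270234 0.02298292]
0.23085953759786723 [0.55742232 0.2324223  0.15868034] [ 0.68949375 -0.93012929 -1.50096061] 25.8667
white (np.int32(1712), array([203, 186,  84,  52], dtype=int32), array([245.45093458, 208.17231308])) knob x 0.5390271562067741 shoulder x 0.5473034236905759 knob y 0.20535898965120158 shoulder y 0.22741560262242785 shoulder w 84 knob w px 6
```

```bash
python3 - <<'E'
from h import *
import pickle
x,y=.5811,.0107
bot.line_to([x,y,.155],max_speed=.13);bot.line_to([x,y,.108],max_speed=.1);bot.hold(.3)
w=cam("wrist");s=cam("scene");pickle.dump((w,s),open("w9.pkl","wb"))
print(bot.current_ee_pos(),bot.current_clock(),bot.current_opening())
u,v=map(int,proj(s,(x,y,.09)));print(u,v)
a=cv2.resize(w["pixels"][120:320,150:350],(400,400),interpolation=cv2.INTER_CUBIC)
b=cv2.resize(s["pixels"][v-45:v+45,u-45:u+45],(400,400),interpolation=cv2.INTER_CUBIC)
cv2.imwrite("pics/m9.png",np.hstack([a,b]))
for z,r in((.07,.028),(.0862,.0335),(.1022,.0335)):
    for n,c in(("w",w),("s",s)):print(z,n,[tuple(np.round(proj(c,(x+dx,y+dy,z)),1)) for dx,dy in((0,-r),(0,r),(-r,0),(r,0))])
E
```

```text
[0.58131205 0.01065101 0.10835919] 28.75 0.2320338049244444
275 190
0.07 w [(np.float64(216.9), np.float64(211.4)), (np.float64(287.1), np.float64(211.4)), (np.float64(252.0), np.float64(177.3)), (np.float64(251.9), np.float64(243.2))]
0.07 s [(np.float64(264.0), np.float64(193.7)), (np.float64(287.5), np.float64(202.2)), (np.float64(281.7), np.float64(190.9)), (np.float64(269.1), np.float64(205.3))]
0.0862 w [(np.float64(206.9), np.float64(219.3)), (np.float64(297.2), np.float64(219.3)), (np.float64(252.1), np.float64(175.4)), (np.float64(252.0), np.float64(259.4))]
0.0862 s [(np.float64(261.8), np.float64(186.8)), (np.float64(290.3), np.float64(196.9)), (np.float64(283.3), np.float64(183.5)), (np.float64(267.9), np.float64(200.6))]
0.1022 w [(np.float64(203.4), np.float64(228.3)), (np.float64(300.9), np.float64(228.3)), (np.float64(252.3), np.float64(181.2)), (np.float64(252.1), np.float64(271.0))]
0.1022 s [(np.float64(261.9), np.float64(180.7)), (np.float64(290.8), np.float64(190.7)), (np.float64(283.6), np.float64(177.4)), (np.float64(268.1), np.float64(194.3))]
```

View pics/m9.png

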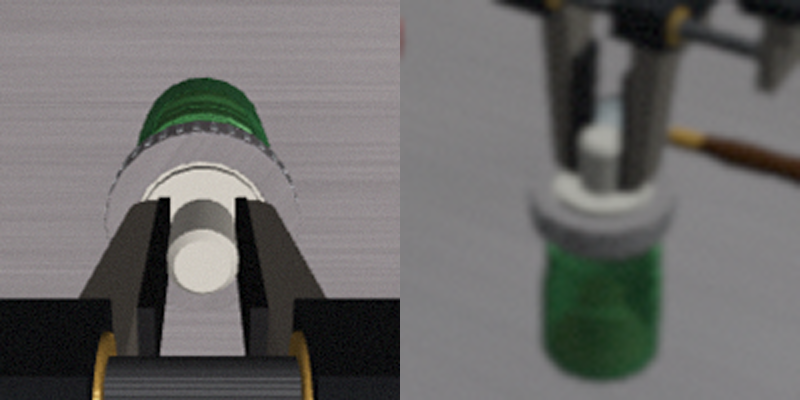

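The crops show the lid level. The band (wrist crop 105–300) and the jar (140–268) are concentric, and both centre at column 602 in the scene crop. Lowering under force watch.

```bash
python3 - <<'E'
from h import *
x,y=.5811,.0107
f0=np.array(bot.current_contact_force())
for z in (.098,.092,.088,.085,.083,.0820,.0814,.0808):
    bot.line_to([x,y,z],max_speed=.04)
    f=np.array(bot.current_contact_force())-f0;p=np.array(bot.current_ee_pos());print(z,p.round(4),f.round(2))
    if abs(f).max()>4: break
print(bot.current_clock(),bot.current_opening())
E
```

```text
0.098 [0.5807 0.0108 0.0974] [-0.47 -0.09 -0.66]
0.092 [0.581  0.0107 0.0918] [-0.6   1.13  0.02]
0.088 [0.5802 0.0108 0.0872] [-2.68 -0.08  0.52]
0.085 [0.5806 0.0108 0.0844] [-2.05  0.66 -0.16]
0.083 [0.5809 0.0107 0.0828] [-2.89  0.38  0.5 ]
0.082 [0.5811 0.0107 0.0822] [-2.73  0.03  4.07]
30.45 0.22754614038068838
```

```bash
python3 - <<'E'
from h import *
y=.0107
rd=lambda:np.mean([np.array(bot.current_contact_force()) for _ in range(3)],0).round(2)
for x,z in((.5811,.0826),(.5803,.0826),(.5798,.0826),(.5798,.0818)):
    bot.line_to([x,y,z],max_speed=.02);bot.hold(.1);print(x,z,np.array(bot.current_ee_pos()).round(4),rd())
E
```

```text
0.5811 0.0826 [0.581  0.0107 0.0824] [-2.55 -0.01 -1.18]
0.5803 0.0826 [0.5802 0.0108 0.0824] [-0.69  0.68 -2.5 ]
0.5798 0.0826 [0.5799 0.0107 0.0827] [-1.07  0.86 -2.57]
0.5798 0.0818 [0.58   0.0107 0.082 ] [-1.03  0.88 -0.04]
```

```bash
python3 - <<'E'
from h import *
import pickle
x,y=.580,.0107
bot.set_gripper(.5);bot.hold(.2);bot.line_to([x,y,.125],max_speed=.1);bot.set_gripper(1.)
bot.line_to([x-.07,y,.19],max_speed=.2);bot.hold(.2)
c=cam("wrist");s=cam("scene");pickle.dump((c,s),open("w10.pkl","wb"));print(bot.current_ee_pos(),bot.current_clock())
lidmeas(c,x,y,.059);jarmeas(c,x,y)
# band: horizontal extent of ring top edge at z=.076 by row profile
V=c["pixels"].astype(int).sum(2)//3
for z,r,n in((.076,.0335,"ring"),(.060,.0335,"skirt"),(.104,.011,"knob")):print(n,[tuple(np.round(proj(c,(x+dx,y+dy,z)),1)) for dx,dy in((0,-r),(0,r),(-r,0),(r,0))])
u,v=map(int,proj(c,(x,y,.076)));print(u,v);print(V[v,u-60:u+60].tolist());print(V[v-60:v+60,u].tolist())
E
```

```text
[0.50993223 0.01073294 0.18910325] 34.9083
white (np.int32(967), array([230, 232,  42,  38], dtype=int32), array([251.23164426, 250.03929679])) knob x 0.5801085478894258 shoulder x 0.5817146787638058 knob y 0.011726237342679061 shoulder y 0.009663773023026168 shoulder w 42 knob w px 20
jar px 229 273 202 226 x rim 0.5298210980206243 x base 0.5821218752503647 y 0.010235370814643777
ring [(np.float64(221.6), np.float64(246.9)), (np.float64(281.3), np.float64(246.9)), (np.float64(251.4), np.float64(219.2)), (np.float64(251.4), np.float64(273.1))]
skirt [(np.float64(222.9), np.float64(240.4)), (np.float64(279.9), np.float64(240.4)), (np.float64(251.4), np.float64(213.8)), (np.float64(251.4), np.float64(265.6))]
knob [(np.float64(240.8), np.float64(260.0)), (np.float64(262.2), np.float64(260.0)), (np.float64(251.5), np.float64(250.3)), (np.float64(251.5), np.float64(269.4))]
251 246
[130, 127, 128, 126, 129, 132, 127, 129, 133, 134, 133, 129, 131, 128, 130, 125, 129, 128, 132, 133, 126, 132, 132, 131, 133, 129, 129, 126, 130, 133, 125, 131, 132, 124, 133, 127, 133, 129, 126, 125, 149, 164
[... 242 characters left out ...]
1, 129, 133, 129, 132, 132, 133, 135, 131, 132, 135, 136, 132, 130, 133, 135, 135, 136, 129, 133, 138, 131, 133, 133, 135, 135, 132, 134]
[129, 133, 138, 134, 134, 133, 136, 134, 134, 133, 129, 136, 130, 133, 130, 102, 31, 38, 39, 38, 33, 34, 39, 41, 37, 38, 44, 54, 52, 48, 37, 52, 60, 62, 58, 63, 107, 135, 131, 126, 128, 132, 129, 129, 120, 94, 136, 196, 189, 190, 190, 190, 187, 191, 183, 127, 86, 89, 90, 88, 85, 91, 92, 88, 90, 116, 180, 177, 181, 185, 193, 189, 189, 189, 188, 190, 187, 189, 189, 188, 191, 191, 190, 176, 123, 130, 131, 128, 130, 125, 127, 127, 129, 131, 130, 130, 130, 134, 132, 134, 130, 134, 134, 134, 129, 130, 132, 132, 135, 132, 135, 118, 35, 15, 32, 32, 33, 39, 40, 49]
```

```bash
python3 - <<'E'
from h import *
import pickle
for c,x,y,b in((pickle.load(open("w6.pkl","rb")),.5583,.2327,0),(pickle.load(open("w10.pkl","rb"))[0],.580,.0107,.059)):
    V=c["pixels"].astype(int).sum(2)//3
    pr=lambda dx,z:round(proj(c,(x+dx,y,b+z))[1],1)
    u=int(round(proj(c,(x,y,b+.03))[0]))
    print("pred: skirt bot",pr(-.0335,.001),"ring near",pr(-.0335,.017),"hole near",pr(-.023,.017),"sh near",pr(-.0215,.019),"knob near top",pr(-.011,.045),"knob far top",pr(.011,.045),"sh far",pr(.0215,.019),"ring far",pr(.0335,.017))
    v0=int(pr(-.0335,.017))-16;print(v0,V[v0:v0+80,u-1:u+2].mean(1).astype(int).tolist())
    for z,n in((.017,"ring"),(.0190,"sh")):
        v=int(round(proj(c,(x,y,b+z))[1]));print(n,v,u-45,V[v-1:v+2,u-45:u+46].mean(0).astype(int).tolist())
E
```

```text
pred: skirt bot 195.3 ring near 199.5 hole near 207.8 sh near 209.6 knob near top 226.8 knob far top 244.8 sh far 242.5 ring far 250.4
183 [128, 130, 132, 128, 124, 124, 126, 125, 125, 127, 126, 124, 126, 129, 118, 69, 62, 69, 83, 123, 129, 128, 129, 126, 127, 125, 130, 138, 112, 154, 190, 188, 187, 187, 187, 188, 186, 149, 81, 85, 87, 89, 88, 87, 92, 129, 178, 178, 181, 188, 187, 186, 186, 189, 187, 187, 189, 185, 188, 187, 189, 182, 143, 123, 128, 127, 128, 126, 124, 125, 124, 130, 129, 127, 130, 128, 125, 129, 127, 127]
ring 226 207 [126, 126, 126, 125, 128, 127, 125, 127, 126, 126, 126, 126, 127, 127, 126, 125, 127, 118, 120, 127, 129, 130, 127, 124, 128, 127, 130, 159, 183, 188, 186, 187, 187, 185, 187, 191, 162, 104, 78, 77, 77, 75, 77, 80, 83, 91, 92, 96, 99, 98, 103, 105, 111, 116, 170, 189, 189, 189, 185, 187, 187, 187, 184, 189, 143, 118, 129, 127, 125, 127, 129, 129, 130, 127, 128, 127, 128, 127, 127, 128, 126, 127, 127, 127, 127, 127, 125, 127, 128, 126, 127]
sh 226 207 [126, 126, 126, 125, 128, 127, 125, 127, 126, 126, 126, 126, 127, 127, 126, 125, 127, 118, 120, 127, 12
[... 1061 characters left out ...]
, 79, 81, 81, 83, 87, 89, 92, 96, 99, 99, 105, 107, 110, 113, 149, 184, 191, 191, 189, 189, 188, 189, 188, 186, 187, 151, 126, 130, 128, 126, 127, 128, 130, 127, 125, 128, 131, 131, 130, 131, 130, 131, 132, 132, 131, 132, 132, 132, 131, 133, 131]
sh 248 206 [130, 131, 132, 131, 132, 128, 131, 130, 131, 130, 132, 132, 130, 131, 129, 121, 128, 132, 133, 129, 131, 128, 129, 130, 137, 172, 190, 190, 190, 189, 189, 190, 188, 189, 193, 151, 94, 79, 79, 79, 78, 81, 82, 83, 87, 90, 92, 97, 98, 102, 106, 106, 111, 113, 134, 178, 192, 190, 189, 189, 189, 190, 187, 189, 189, 151, 127, 129, 128, 126, 127, 128, 131, 128, 127, 128, 130, 131, 131, 131, 131, 131, 132, 132, 130, 132, 131, 130, 131, 133, 132]
```

The seated lid matches its table pattern to within 0.8 px (knob, shoulder and ring edges), so it is square and home. Now the band.

```bash
python3 - <<'E'
from h import *
import pickle
x,y=.5803,.0107
bot.line_to([x,y,.15],max_speed=.2);bot.line_to([x,y,.0495],max_speed=.1);bot.hold(.1)
print(np.array(bot.current_ee_pos()).round(4),np.array(bot.current_contact_force()).round(2))
bot.set_gripper(.76);bot.set_gripper(.65,10);bot.hold(.2)
print(bot.current_opening(),bot.current_grip_force(),np.array(bot.current_ee_pos()).round(4),np.array(bot.current_contact_force()).round(2),bot.current_clock())
for z in(.053,.058,.064,.07):
    bot.line_to([x,y,z],max_speed=.03);print(np.array(bot.current_ee_pos()).round(4),bot.current_opening(),np.array(bot.current_contact_force()).round(2))
c=cam("wrist");s=cam("scene");pickle.dump((c,s),open("w11.pkl","wb"))
H,S,V=hsv(c)
print("pred knob",[np.round(proj(c,(.580+d,y,.104)),1) for d in(-.011,.011)],"sh",[np.round(proj(c,(.580+d,y,.078)),1) for d in(-.0215,.0215)])
u=int(proj(c,(x,y,.1))[0]);v0=int(proj(c,(.5465,y,.0955))[1])-20
V=c["pixels"].astype(int).sum(2)//3;print(v0,V[v0:v0+100,u-1:u+2].mean(1).astype(int).tolist(),bot.current_clock())
E
```

```text
[0.581  0.0106 0.0504] [ 0.83 -0.8   1.42]
0.7108509933859299 9.999921201888355 [0.5803 0.0107 0.0495] [0.2  0.15 0.65] 37.6667
[0.5804 0.0107 0.0533] 0.7116754573324638 [-0.49 -0.39 -0.22]
[0.5805 0.0107 0.0583] 0.7118588655177027 [-1.04 -0.32  0.2 ]
[0.5806 0.0106 0.0644] 0.7088649948393424 [-0.87  0.42 -0.17]
[0.5806 0.0106 0.0704] 0.7119978247668638 [-1.04  0.47 -0.62]
pred knob [array([252.5, 240.3]), array([252.4, 275.9])] sh [array([252.3, 205.6]), array([252.2, 267. ])]
175 [37, 42, 39, 39, 46, 51, 54, 56, 51, 37, 36, 38, 50, 35, 38, 38, 36, 49, 82, 84, 65, 62, 60, 60, 62, 65, 73, 101, 116, 141, 136, 133, 133, 132, 133, 134, 134, 136, 134, 134, 132, 134, 131, 132, 128, 146, 195, 195, 196, 187, 131, 88, 90, 93, 93, 93, 93, 94, 93, 93, 97, 96, 95, 94, 96, 94, 98, 138, 188, 182, 183, 181, 184, 186, 193, 195, 192, 194, 192, 194, 194, 195, 194, 193, 194, 194, 194, 194, 194, 193, 192, 195, 194, 193, 193, 193, 193, 193, 194, 195] 39.05
```

```bash
python3 - <<'E'
from h import *
import pickle
x,y=.5803,.0107
bot.line_to([x,y,.10],max_speed=.06);bot.line_to([x,y,.16],max_speed=.08);bot.hold(.6)
print(np.array(bot.current_ee_pos()).round(4),bot.current_opening(),bot.current_grip_force(),np.array(bot.current_contact_force()).round(2))
s=cam("scene");s0=pickle.load(open("w10.pkl","rb"))[1];s9=pickle.load(open("w9.pkl","rb"))[1]
# lid/jar in scene unchanged vs before band lift
V=lambda c:c["pixels"].astype(int).sum(2)//3
def box(c,m,r):
    bs=blobs(cv2.medianBlur(m.astype(np.uint8),3),r);return [(int(b[0]),b[1].tolist(),b[2].round(1).tolist()) for b in bs[:2]]
u,v=map(int,proj(s,(x,y,.06)));r=(u-25,v-28,u+25,v+35)
for c in(s9,s0,s):
    P=c["pixels"].astype(int);H,S,Vv=hsv(c)
    print("green",box(c,P[...,1]-np.maximum(P[...,0],P[...,2])>15,r),"white",box(c,(S<45)&(Vv>150),r))
print("pred knob top",proj(s,(.580,y,.104)),"lid disc edge",proj(s,(.58,y,.074)),"band pred",proj(s,(x,y,.179)))
# band in scene: gray ring brightness column through the predicted band centre
ub,vb=map(int,proj(s,(x,y,.179)));d=np.abs(V(s)-V(s0));print("diff near band",d[vb-6:vb+7,ub-14:ub+15].mean(),"diff at jar",d[v-10:v+25,u-12:u+13].mean())
print(bot.current_clock())
E
```

```text
[0.5803 0.0107 0.16  ] 0.7071590683086019 9.999967658695823 [-0.01 -0.54 -0.74]
green [(635, [263, 200, 26, 30], [275.4, 214.9])] white [(57, [265, 185, 19, 7], [273.2, 188.9]), (25, [272, 173, 6, 6], [274.8, 175.4])]
green [(383, [263, 210, 26, 20], [275.2, 219.9])] white [(86, [266, 192, 20, 10], [275.4, 197.2]), (33, [273, 184, 8, 5], [276.4, 186.0])]
green [(524, [263, 205, 26, 25], [275.3, 217.1])] white [(216, [262, 190, 27, 16], [275.9, 198.0]), (36, [272, 184, 9, 5], [276.1, 185.9])]
pred knob top (np.float64(276.3744425264418), np.float64(184.62794806941702)) lid disc edge (np.float64(275.88427197117625), np.float64(196.12947107557403)) band pred (np.float64(277.6404978942088), np.float64(153.26333046031718))
diff near band 16.074270557029177 diff at jar 10.402285714285714
41.25
```

The scene numbers check out. The jar box is unchanged, the knob top is within 0.3 px of where it was, the full lid disc is now exposed on the rim, and the band is held with its lower edge at about 0.17 m.

```bash
python3 -c "
from h import *
print(bot.job_done())"
```

```text
the job is handed in; nothing more can be done
None
```

The job is handed in at about 41 s of the 64 s: the wide ferrule was proved fully home on the gauge and dropped in the jar, the lid is seated square, the band is held alone with its lower edge about 0.17 m up, and the narrow ferrule was not touched.

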